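# Clamp a basket bottom on the weaving stand with the knurled collar

### The arm

A 6-joint arm with a two-finger parallel gripper is mounted at the origin on the work surface. World frame = base frame: x ahead of the robot, y to its left, z up, the work surface at z = 0. Lengths are in m, angles in degrees, forces in N, time in s.
With the tool pointing down it reaches from about 0.325 to 0.85 m from the base axis. Payload 15.5 kg.
Tool frame: the origin (TCP) lies at the very end of the fingers, on their centre line; the grasp point (between the pads) lies arm.grip_depth behind it (arm.grip_depth is the distance from the TCP to the grasp point, in m); z points along the fingers, y is the direction in which the jaws open and shut (so a half turn about z gives the same grasp; the last joint's range is limited). The gripper opens to 91 mm and grips with 3 to 60 N. Pads are 32 mm wide; open, the fingers measure 118 mm over their backs; the gripper's body (76 mm by 178 mm) begins 60 mm behind the grasp point.
Start: joints at [59.502, 28.281, 77.091, -0, 74.628, -5.472], TCP at [0.264, 0.566, 0.214] pointing down, gripper open.
Joint ranges: [-166.48, 166.48], [-47.26, 123.95], [12.59, 153.08], [-70.14, 250.14], [6.76, 159.57], [-176.63, 176.63]. Speed limits (degrees/s): [108.29, 108.29, 147.25, 172.46, 172.46, 172.46].

### API

Orientations are given as a 3x3 rotation matrix whose columns are the frame's x, y, z axes.
In Python, from rig import arm gives the robot as it stands. Calls block until the motion is done:
- arm.move_to(position, orientation): joint-space move of the TCP to a pose.
- arm.move_l(position, orientation=None, feed=0.15): straight line of the TCP; orientation=None keeps the orientation; feed is the mean speed in m/s.
- arm.move_joints(angles): joint-space move.
- arm.grip(opening): finger opening in m; the grip force is fixed at half the most; returns when the fingers have stopped.
- arm.sleep(seconds).
- arm.solve_ik(position, orientation): joint angles nearest the present ones, or None.
- arm.snapshot(name): name is "scene" or "top"; returns the picture (420x560x3 uint8, red, green, blue); there is no depth.
- arm.get_calibration(name): a dict with "intrinsics" (3x3 intrinsics, pixels), "cam_to_world" (4x4, takes a point from camera to world coordinates). Camera axes: x right, y down, z forward; pixel columns grow to the right and rows downward; lengths in m; the calibration is good to about 2 mm. A picture is of the moment at which its call begins. get_calibration takes no time and is no camera call.
A pose or a line that the arm cannot do raises arm.Unreachable and nothing moves.
- arm.sign_off(): hands the job in, once; it reports no verdict.
Readings, each from a call of its own:
- arm.current_t(): time.
- arm.current_joint_positions(): joint angles.
- arm.current_dq(): joint speeds.
- arm.current_tau(): joint torques, N m.
- arm.current_ee_pos(): TCP position.
- arm.current_tool_rot(): TCP orientation.
- arm.current_force(): force on the tool from outside, world axes, zero at the start.
- arm.current_torque(): the same for the moment, N m.
- arm.current_width(): finger opening in m.
Only numpy, scipy, OpenCV 4.12 (cv2) and the standard library are available. Lean on these libraries where they do the work, as an engineer would, in place of code of your own. Each camera call takes 0.05 s, during which the arm holds its last target. There are 200 camera calls.

### The job

Take the knurled collar out of the low plywood tray, put it on the spindle of the weaving stand and turn it until the keyways hidden in its bore drop over the cross pin, then push it fully home so that the round plywood basket bottom is pressed all the way down on its springs. Finish while still gripping the collar and holding it down: do not let go, because the springs would lift it again. Do not knock over the other two parts in the tray or the glue bottle.

Things in the scene. Friction and masses are not known exactly. Their poses are not given: they have to be found in the camera images.
- collar_mid (a point): Centre, half-way up on the axis, of the knurled collar: bare aluminium, 66 mm tall, about 0.24 kg, loose, standing upright in the tray; the only part with a knurled head. Upper part: solid head, 48 mm in diameter, 22 mm tall, dark vertical knurling. Lower part: smooth skirt, 42 mm in diameter, 44 mm long. z is the collar's axis, up; x and y just turn with the collar.
- collar_head (a point): Middle of the collar's knurled head, on the axis, 22 mm above collar_mid: the place to grip it.
- collar_foot (a point): Centre of the collar's lower rim, 33 mm below collar_mid. Here opens a blind bore, 21 mm in diameter and 44 mm deep, with two opposite keyways 10 mm wide along its whole depth; they cannot be seen from outside and their direction is not told. Resting on the pin this point is 18 mm below spindle_tip; fully home, 42 mm below it.
- spindle_tip (a point): Centre of the top of the weaving stand's upright steel spindle, 84 mm above the table; spindle 18 mm in diameter, its last 4 mm bevelled to 12 mm. It stands in the middle of a fixed square wooden plinth, 170 x 170 x 30 mm. z is up.
- pin (a point): Centre of the cross pin through the spindle, 21 mm below spindle_tip; 6 mm in diameter, its two ends stand 6 mm out on opposite sides; its direction is not told. A collar lowered on the spindle stops on this pin and can be turned there either way. Pin and keyways are double: the collar drops once every half turn, about 0.15 rad wide to either side; once dropped it can no longer turn.
- seat_top (a point): Centre of the top face of the round plywood basket bottom (144 mm in diameter, 8 mm thick) that rides on springs round the spindle; 34 mm below the spindle tip at rest, 42 mm when fully down.
- seat (a joint): How far the plywood basket bottom is pressed down on its springs, m: 0 at rest, 0.008 fully down (stop). It takes about 4 N to start and 10 N fully down, collar's weight included.
- lane: Low open plywood tray, fixed, 115 mm by 260 mm (long along its y), floor 5 mm thick, rim 14 mm above the table; origin at the centre of its underside. The collar, sleeve and bobbin stand in it in one row along its y, about 75 mm apart, in any order.
- sleeve_mid (a point): Centre of a smooth aluminium tube standing in the tray, 42 mm in diameter, 60 mm tall, no head and no knurling. Leave it standing.
- bobbin_mid (a point): Centre of a wooden bobbin standing in the tray, 46 mm in diameter, 60 mm tall. Leave it standing.
- glue: White plastic glue bottle, 56 mm in diameter, 150 mm tall, on the table beyond the stand and tray; origin at the centre of its underside.

How it is judged (in metres and radians):
On the way, in this order (a step that is already met when the one before it is completed fails the run):
1. the collar is lifted clear of the tray (height (world z) of collar_foot above 0.05 m and contact force between the fingers and collar above 1 N), for 0.1 s.
2. the collar is on the spindle, its rim below the spindle tip (horizontal distance between collar_foot and spindle_tip below 0.004 m and z of collar_foot in the frame of spindle_tip below -0.008 m and angle between collar_mid's own z axis and vertical below 0.15 rad), for 0.05 s.
3. the keyways have dropped over the cross pin (horizontal distance between collar_foot and spindle_tip below 0.004 m and z of collar_foot in the frame of spindle_tip below -0.028 m), for 0.05 s.
At the end, for the whole second after the job is handed in: The collar is on the spindle over the pin (centred within 4 mm, tilt under 0.08 rad), its rim at least 39 mm below the spindle tip, the basket bottom pressed down more than 6 of its 8 mm with more than 4 N, the collar at rest, and the fingers still holding the collar (over 2 N) (value of joint seat above 0.006 m and horizontal distance between collar_foot and spindle_tip below 0.004 m and z of collar_foot in the frame of spindle_tip below -0.039 m and angle between collar_mid's own z axis and vertical below 0.08 rad and contact force between the fingers and collar above 2 N and contact force between collar and seat above 4 N and linear speed of collar below 0.02 m/s); the arm keeps its last pose, push and grip.
It fails at once if the sleeve is knocked over (angle between sleeve_mid's own z axis and vertical above 0.6 rad).
It fails at once if the bobbin is knocked over (angle between bobbin_mid's own z axis and vertical above 0.6 rad).
It fails at once if the glue bottle is knocked over (angle between glue's own z axis and vertical above 0.6 rad).
It also fails if it takes over 64 s, if anything falls off the work surface, if the arm or the gripper's body presses on something with over 40 N, if the wrist force passes 120 N, or if a joint passes its speed limit or range.

## Working session

There is one attempt and no reset: what is moved stays moved. The work goes in short steps, each a Python script; the robot and the scene stay as the last script left them, time stands still between calls to the robot, and variables do not carry over. Pictures are saved under pics/ and viewed, about 8 in all and at most 12, crops included, and the job is handed in when it is done.

```bash
mkdir -p pics
python3 - <<'E'
from rig import arm
import cv2,numpy as np
for n in("scene","top"):
    p=arm.snapshot(n);cv2.imwrite(f"pics/{n}0.png",p[:,:,::-1])
    c=arm.get_calibration(n);print(n,np.round(c["intrinsics"],2).tolist(),np.round(c["cam_to_world"],3).tolist())
print(arm.grip_depth,arm.current_t(),arm.current_tool_rot(),arm.current_force())
E
```

```text
scene [[410.03, 0.0, 285.19], [0.0, 410.03, 210.73], [0.0, 0.0, 1.0]] [[0.83, 0.309, -0.465, 0.973], [0.558, -0.438, 0.705, -0.454], [0.014, -0.844, -0.536, 0.461], [0.0, 0.0, 0.0, 1.0]]
top [[382.96, 0.0, 280.48], [0.0, 382.96, 216.4], [0.0, 0.0, 1.0]] [[-0.025, -0.987, 0.156, 0.511], [-1.0, 0.025, -0.002, 0.07], [-0.002, -0.156, -0.988, 0.925], [0.0, 0.0, 0.0, 1.0]]
0.0188 0.1 [[-9.06107033e-01  4.23048175e-01 -5.35574377e-04]
 [ 4.23048510e-01  9.06106469e-01 -1.01217907e-03]
 [ 5.70869009e-05 -1.14371651e-03 -9.99999344e-01]] [-0.11655244 -0.3744133   0.19520999]
```

View pics/scene0.png

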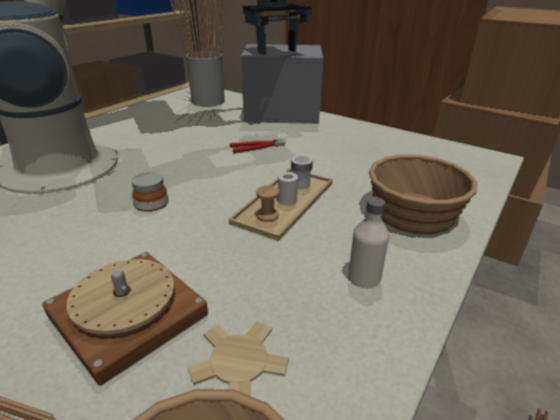

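View pics/top0.png

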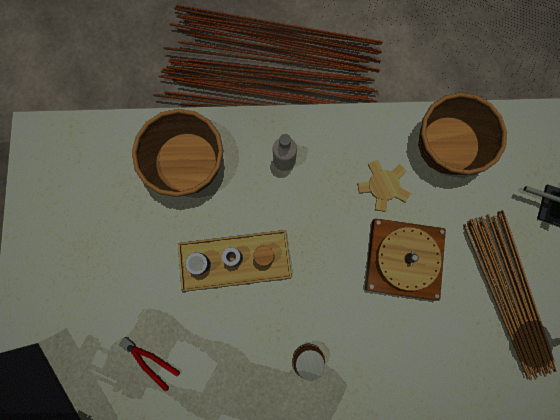

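The scene view shows the bobbin (267,205), open sleeve (288,187) and headed collar (302,172) in the tray, with the spindle at (120,283). In the top view the collar is at (197,263), sleeve (232,257), bobbin (264,255) and spindle near (412,258). Next I'll enlarge crops and make a first measurement.

```bash
cat > h.py <<'E'
import numpy as np,cv2
from rig import arm
def ray(n,uv):
    c=arm.get_calibration(n);T=np.array(c["cam_to_world"]);d=T[:3,:3]@np.linalg.inv(c["intrinsics"])@np.r_[uv,1.]
    return T[:3,3],d/np.linalg.norm(d)
def plane(n,uv,z):
    o,d=ray(n,uv);return o+d*(z-o[2])/d[2]
def tri(a,b):
    o1,d1=ray("scene",a);o2,d2=ray("top",b)
    s=np.linalg.lstsq(np.c_[d1,-d2],o2-o1,rcond=None)[0]
    p,q=o1+d1*s[0],o2+d2*s[1];return (p+q)/2,np.linalg.norm(p-q)
def proj(n,P):
    c=arm.get_calibration(n);T=np.linalg.inv(c["cam_to_world"]);p=c["intrinsics"]@(T[:3,:3]@P+T[:3,3]);return p[:2]/p[2]
E
python3 - <<'E'
from h import *
t=cv2.imread("pics/top0.png");s=cv2.imread("pics/scene0.png")
cr=lambda im,x,y,w,h:cv2.resize(im[y:y+h,x:x+w],(400,300),interpolation=cv2.INTER_CUBIC)
out=np.vstack([np.hstack([cr(t,175,238,64,48),cr(t,380,234,64,48)]),np.hstack([cr(s,270,148,64,48),cr(s,88,262,64,48)])])
cv2.imwrite("pics/crops.png",out)
for n,uv,z in[("top",(197,263),.071),("scene",(302,162),.071),("top",(413,257),.084),("scene",(118,273),.084)]:print(n,uv,plane(n,uv,z).round(4))
E
```

```text
top (197, 263) [0.5466 0.2555 0.071 ]
scene (302, 162) [0.5542 0.245  0.071 ]
top (413, 257) [ 0.5471 -0.2195  0.084 ]
scene (118, 273) [ 0.5477 -0.2231  0.084 ]
```

View pics/crops.png

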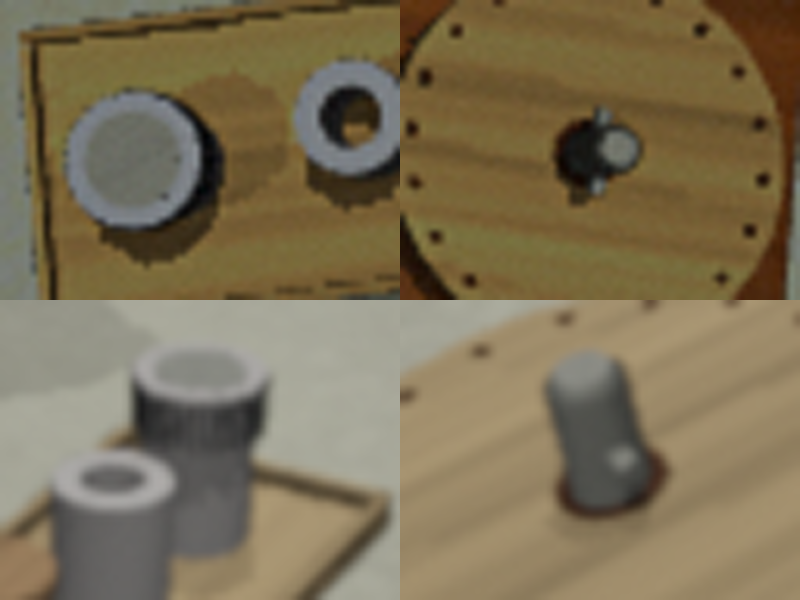

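Run:
```python
from h import *
im={n:cv2.imread(f"pics/{n}0.png") for n in("top","scene")}
def fit(n,mask,seed,z):
    k,l=cv2.connectedComponents(mask.astype(np.uint8));m=(l==l[seed[1],seed[0]]).astype(np.uint8)
    c=max(cv2.findContours(m,0,1)[0],key=cv2.contourArea);c=cv2.convexHull(c)[:,0].astype(float)
    w=np.array([plane(n,p,z)[:2] for p in c])
    e=cv2.fitEllipse((w*1000).astype(np.float32));print(n,seed,z,"centre",np.round(e[0],1),"axes",np.round(e[1],1),"ang",round(e[2]),len(c))
for n,sp,sc in(("top",(395,258),(197,263)),("scene",(100,300),(302,160))):
    hsv=cv2.cvtColor(im[n],cv2.COLOR_BGR2HSV)
    H,S,V=[hsv[...,i].astype(int) for i in range(3)]
    print(hsv[sp[1],sp[0]],hsv[sc[1],sc[0]])
    fit(n,(H>13)&(H<30)&(S>60)&(V>85),sp,.05)
    fit(n,(S<55)&(V>95),sc,.071)
print(tri((301.74,159.3),(195.9,263.2)),tri((117.5,272.8),(414.8,257.3)))
# pin ends, top crop px -> plane z=.063
f=lambda x,y:(380+(x-400+.5)/6.25-.5,234+(y+.5)/6.25-.5)
a=plane("top",f(602,117),.063);b=plane("top",f(598,187),.063);print("pin",a,b)
# tray direction
a=plane("top",(180,240),.014);b=plane("top",(289,231),.014);print(a,b,np.degrees(np.arctan2(*(b-a)[1::-1])))
```

```text
[ 19 144 119] [ 43  22 104]
top (395, 258) 0.05 centre [ 546.6 -223.6] axes [143.  143.6] ang 63 35
top (197, 263) 0.071 centre [546.6 258.8] axes [46.8 47.3] ang 150 18
[ 20  84 160] [ 35  11 135]
scene (100, 300) 0.05 centre [ 546.9 -223.6] axes [144.7 151.8] ang 18 31
scene (302, 160) 0.071 centre [498.6 166.6] axes [1138.2 1278.4] ang 80 14
(array([0.54595608, 0.25789352, 0.07032193]), np.float64(0.0007281087276805931)) (array([ 0.54643746, -0.22322784,  0.08384515]), np.float64(0.0004106820283611323))
pin [ 0.55850139 -0.22505056  0.063     ] [ 0.53360719 -0.22165013  0.063     ]
[0.60455703 0.30898067 0.014     ] [0.61949638 0.04823442 0.014     ] -86.72084624027103
```

```bash
cat >> h.py <<'E'
def R(a):
    a=np.radians(a);y=np.array([np.cos(a),np.sin(a),0]);z=np.array([0,0,-1.]);return np.c_[np.cross(y,z),y,z]
C=np.array([.5463,.2583]);S=np.array([.5466,-.2235])
FO=.055-.0188  # TCP z minus foot z
E
python3 - <<'E'
from h import *
for a in(3,183):
  for n,P,z in(("pick",C,.041),("place",S,.06),("placehi",S,.16)):
    q=arm.solve_ik([*P,z],R(a));print(a,n,None if q is None else np.round(q,1))
for a in range(-180,181,30):
    q=arm.solve_ik([*S,.1],R(a));print(a,None if q is None else np.round(q[5]),end="; ")
E
```

```text
3 pick [19.6 38.5 89.6 -0.  51.9 16.6]
3 place [-28.   36.1  90.9  -0.   52.9 -31. ]
3 placehi [-28.   28.7  85.8  -0.   65.4 -31. ]
183 pick [  19.6   38.5   89.6   -0.    51.9 -163.4]
183 place [-28.   36.1  90.9  -0.   52.9 149. ]
183 placehi [-28.   28.7  85.8  -0.   65.4 149. ]
-180 152.0; -150 122.0; -120 92.0; -90 62.0; -60 32.0; -30 2.0; 0 -28.0; 30 -58.0; 60 -88.0; 90 -118.0; 120 -148.0; 150 None; 180 152.0;
```

Run:
```python
from h import *
arm.move_to([*C,.13],R(3))
arm.move_l([*C,.0412],feed=.08)
arm.grip(.040)
print("w",arm.current_width(),arm.current_ee_pos(),arm.current_force())
arm.move_l([*C,.17],feed=.1)
arm.sleep(.3)
print("w",arm.current_width(),arm.current_ee_pos(),arm.current_force(),arm.current_torque(),arm.current_t())
for n in("scene","top"):cv2.imwrite(f"pics/{n}1.png",arm.snapshot(n)[:,:,::-1])
```

```text
w 0.04735986774020308 [0.54633942 0.25832139 0.04120355] [-0.27779894 -0.09667321  0.12908495]
w 0.04770591652520222 [0.54623237 0.25825891 0.16977631] [-0.43570439  0.36038561 -1.8175624 ] [-0.09278092  0.00751915 -0.01838646] 5.4083
```

View pics/scene1.png

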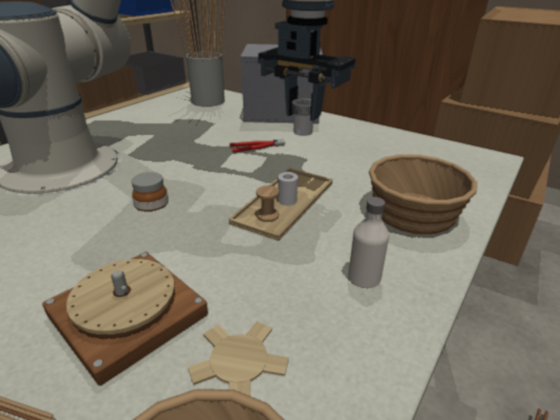

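The collar is lifted (303,118) at 47.7 mm width, and the sleeve and bobbin are still standing. Next I'll move it over the spindle and check alignment from close by.

Run:
```python
from h import *
arm.move_to([*S,.17],R(-92))
arm.move_l([*S,.096+FO],feed=.1); arm.sleep(.3)
print(arm.current_ee_pos(),arm.current_force(),arm.current_torque(),arm.current_t())
o=[]
for n in("scene","top"):
    p=arm.snapshot(n)[:,:,::-1];cv2.imwrite(f"pics/{n}2.png",p)
    u,v=proj(n,np.array([*S,.09]));u,v=int(u),int(v);c=p[v-32:v+28,u-40:u+40].copy();o.append(cv2.resize(c,(400,300),interpolation=cv2.INTER_CUBIC))
    print(u-40,v-32)
    print(proj(n,np.array([*S,.084])),proj(n,np.array([*S,.096])))
cv2.imwrite("pics/hover.png",np.hstack(o))
```

```text
[ 0.54684764 -0.22360224  0.13269887] [-1.16514172 -0.35141759 -2.91434976] [-0.05955803  0.1552803  -0.03596219] 8.0917
76 237
[117.2237167  272.86613555] [115.40801675 266.12280047]
375 225
[414.86001025 257.16340814] [416.77966318 256.87975432]
```

View pics/hover.png

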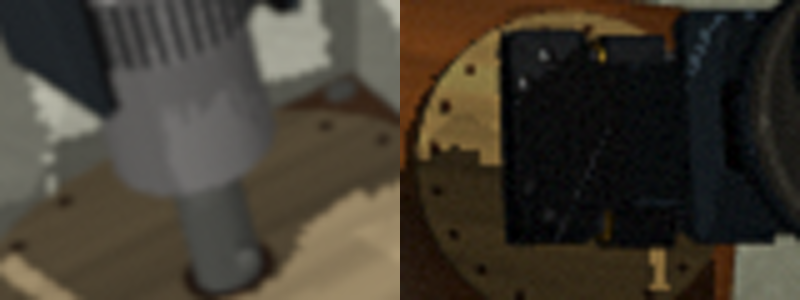

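The rim sits over the spindle within about 2 mm, which is inside the bevel's capture range. I'll lower it with force monitoring.

Run:
```python
from h import *
f0=arm.current_force();t0=arm.current_torque();print(f0,t0)
z=.096
while z>.0605:
    z-=.003 if z>.072 else .001
    arm.move_l([*S,z+FO],feed=.04)
    f=arm.current_force()-f0;p=arm.current_ee_pos()
    print(round(z,4),np.round(p-[*S,FO],4),f.round(1),(arm.current_torque()-t0).round(2))
    if f[2]>6 or np.hypot(*f[:2])>10:break
print(arm.current_t(),arm.current_width())
p=arm.snapshot("scene")[:,:,::-1];cv2.imwrite("pics/s3.png",p)
```

```text
[-0.57120163  0.35342393 -3.34468539] [-0.04929227  0.21296984  0.00634993]
0.093 [-0.0002  0.0001  0.0927] [ 0.4 -0.2  0.4] [ 0.04 -0.05 -0.05]
0.09 [-0.0001  0.0001  0.0898] [ 0.5 -1.2  1.2] [ 0.02 -0.02  0.01]
0.087 [-0.0001  0.0001  0.0868] [-0.6  0.   0.7] [ 0.03 -0.08 -0.01]
0.084 [-0.0001  0.      0.0838] [ 0.6 -0.6  1.1] [ 0.02 -0.02 -0.07]
0.081 [-0.0001  0.0001  0.0808] [ 1.  -0.3  0.3] [ 0.08 -0.11 -0.03]
0.078 [-0.0002  0.0001  0.0778] [ 0.3 -0.6  0.4] [ 0.04 -0.05 -0.02]
0.075 [-0.0001  0.0001  0.0748] [-0.2 -0.2  0.1] [ 0.01 -0.03 -0.01]
0.072 [-0.0001  0.0001  0.0718] [ 1.1 -1.3  0.9] [-0.01 -0.   -0.03]
0.071 [0.    0.    0.071] [ 0.9 -0.5  0.8] [ 0.04 -0.05 -0.03]
0.07 [-0.      0.      0.0699] [0.3 0.2 0.7] [-0.   -0.04  0.01]
0.069 [-0.      0.      0.0689] [ 1.2 -0.4  0.4] [-0.03 -0.03  0.04]
0.068 [-0.      0.0001  0.0679] [ 1.5 -0.6  1. ] [ 0.05 -0.1  -0.02]
0.067 [-0.      0.      0.0669] [-0.1 -0.7  1.1] [ 0.02 -0.1   0.04]
0.066 [ 0.    -0.     0.066] [1.1 0.5 0.7] [ 0.03 -0.11 -0.04]
0.065 [ 0.0003 -0.0001  0.0655] [-0.4 -0.   9.4] [0.23 0.15 0.05]
11.9417 0.047197749700583984
```

The collar stopped on the pin at rim z ≈ 65.5 mm, as expected, with no lateral force. Next I'll turn it under light load and watch for the drop.

Run:
```python
from h import *
F0=-3.3;z=.065;a=-92;log=[]
while a<100:
    a+=4
    arm.move_to([*S,z+FO],R(a))
    f=arm.current_force();t=arm.current_torque();p=arm.current_ee_pos();fz=f[2]-F0
    log.append((a,fz));print(a,round(p[2]-FO,4),f.round(1),t.round(2),round(arm.current_t(),1))
    if np.hypot(*f[:2])>15 or arm.current_t()>40: print("stop");break
    if fz<4:
        arm.move_l([*S,.063+FO],feed=.02);g=arm.current_force()[2]-F0;print("probe",g,arm.current_ee_pos()[2]-FO)
        if g<5:print("dropped");break
        z=.0645 if g<20 else .065; arm.move_l([*S,z+FO],feed=.02)
```

```text
-88 0.0655 [-0.7  1.3  5.6] [0.12 0.22 0.04] 12.2
-84 0.0656 [-1.3  0.4  6.2] [0.04 0.21 0.1 ] 12.5
-80 0.0656 [-0.2  0.4  6.3] [0.01 0.23 0.02] 12.7
-76 0.0656 [0.2 2.2 5.8] [0.18 0.16 0.04] 13.0
-72 0.0656 [-0.6  1.6  7.3] [ 0.22  0.12 -0.02] 13.2
-68 0.0656 [-0.3  1.3  7.5] [0.22 0.06 0.09] 13.5
-64 0.0656 [0.4 1.  8.2] [0.18 0.14 0.03] 13.7
-60 0.0656 [0.7 2.  6.7] [0.36 0.08 0.03] 14.0
-56 0.0656 [0.2 2.5 5.8] [0.31 0.14 0.06] 14.2
-52 0.0656 [0.  3.  7.4] [0.37 0.13 0.03] 14.5
-48 0.0656 [0.4 1.7 6.1] [0.38 0.1  0.  ] 14.7
-44 0.0656 [-0.2  2.9  6.7] [0.54 0.1  0.02] 15.0
-40 0.0656 [-0.2  0.7  6.6] [0.06 0.11 0.05] 15.2
-36 0.0656 [0.2 1.5 6.6] [0.42 0.07 0.04] 15.5
-32 0.0656 [-0.8  2.6  7.1] [ 0.5  -0.    0.02] 15.7
-28 0.0656 [-0.5  0.6  6.6] [0.03 0.1  0.08] 16.0
-24 0.0656 [0.2 1.1 6.9] [ 0.29  0.05 -0.01] 16.2
-20 0.0656 [0.8 2.  6.9] [ 0.32  0.04 -0.04] 16.5
-16 0.0657 [-0.3  1.2  7.3] [ 0.26  0.06 -0.02] 16.7
-12 0.0656 [0.5 1.  6. ] [0.25 0.03 0.05] 17.0
-8 0.0656 [0.1 0.9 6.3] [0.22 0.04 0.04] 17.2
-4 0.0656 [-0.1  0.5  6.5] [0.16 0.03 0.04] 17.5
0 0.0656 [0.1 1.1 5.9] [0.12 0.09 0.06] 17.7
4 0.0656 [0.5 0.4 5.4] [0.15 0.06 0.03] 18.0
8 0.0656 [-0.9 -0.3  4.3] [-0.14  0.12  0.03] 18.2
12 0.0656 [ 0.6 -0.2  5.2] [0.05 0.   0.04] 18.5
16 0.0656 [0.5 1.2 7. ] [ 0.11  0.04 -0.02] 18.7
20 0.0656 [ 1.2 -0.5  5.3] [0.07 0.08 0.09] 19.0
24 0.0656 [-0.1  1.2  6.2] [0.09 0.01 0.12] 19.2
28 0.0654 [0.7 1.  6.7] [0.19 0.02 0.03] 19.5
32 0.0651 [-0.2  0.3  3. ] [0.04 0.03 0.05] 19.7
36 0.0648 [ 0.1  0.6 -1.3] [ 0.06 -0.07  0.03] 20.0
probe 8.499455080017874 0.06323283133492517
40 0.0643 [ 0.7  0.4 -3.2] [ 0.03 -0.   -0.02] 20.7
probe -1.349552844400102 0.06275208495410618
dropped
```

Run:
```python
from h import *
F0=-3.3;a=42;z=.0625
arm.move_to([*S,z+FO],R(a))
while z>.0385:
    z-=.0015 if z>.052 else .001
    arm.move_l([*S,z+FO],feed=.03)
    f=arm.current_force();t=arm.current_torque();p=arm.current_ee_pos();fz=f[2]-F0
    print(round(z,4),round(p[2]-FO,4),f.round(1),t.round(2),round(arm.current_t(),1))
    if fz>(8 if z>.051 else 25): break
```

```text
0.061 0.0609 [ 1.   0.1 -3.4] [ 0.08 -0.14  0.05] 21.5
0.0595 0.0594 [ 0.6  0.3 -3. ] [ 0.19 -0.15  0.04] 21.7
0.058 0.0579 [ 0.5  0.9 -3.4] [ 0.16 -0.13 -0.01] 22.0
0.0565 0.0564 [ 0.5  0.7 -3.3] [ 0.16 -0.12  0.02] 22.2
0.055 0.0549 [ 0.1 -0.3 -4. ] [ 0.16 -0.13 -0.01] 22.5
0.0535 0.0534 [ 1.1  1.4 -2.9] [ 0.12 -0.14  0.01] 22.7
0.052 0.0519 [ 1.3  1.1 -2.5] [ 0.06 -0.22 -0.  ] 23.0
0.051 0.0509 [ 1.3  1.  -2.2] [ 0.16 -0.2   0.01] 23.2
0.05 0.05 [ 1.7  1.4 -1.7] [ 0.19 -0.18  0.02] 23.5
0.049 0.0491 [-0.6  2.   2.1] [ 0.28 -0.04 -0.  ] 23.7
0.048 0.048 [0.7 2.4 2.7] [ 0.25 -0.05  0.06] 24.0
0.047 0.047 [-0.5  2.4  3.9] [ 0.3  -0.04  0.04] 24.2
0.046 0.046 [-0.2  1.3  3.3] [ 0.3  -0.05 -0.  ] 24.5
0.045 0.045 [-1.   2.3  4.8] [ 0.3  -0.04  0.03] 24.7
0.044 0.044 [0.  0.8 4.6] [0.31 0.04 0.04] 25.0
0.043 0.0431 [-0.3  1.6  6. ] [0.32 0.12 0.  ] 25.2
0.042 0.0421 [-0.5  2.6  7. ] [0.34 0.09 0.01] 25.5
0.041 0.0419 [-4.3  3.2 18.3] [0.56 0.72 0.06] 25.7
0.04 0.0415 [-5.4  3.5 30.1] [0.71 1.16 0.07] 26.0
```

The force follows the spring curve (about 4 N to start, 10 N fully down), then hits a hard stop. I'll ease off a little, then check it at rest.

Run:
```python
from h import *
arm.move_l([*S,.0409+FO],feed=.02)
for i in range(3):
    arm.sleep(.5);print(np.round(arm.current_ee_pos()-[*S,FO],4),arm.current_force().round(1),arm.current_torque().round(2),arm.current_width(),np.abs(arm.current_dq()).max())
p=arm.snapshot("scene")[:,:,::-1];cv2.imwrite("pics/end.png",cv2.resize(p[170:390,0:293],(800,600),interpolation=cv2.INTER_CUBIC));print(arm.current_t())
```

```text
[ 0.0002 -0.0002  0.0416] [-2.1  2.7 16.6] [0.46 0.45 0.09] 0.04741164513865808 0.06702169245187259
[ 0.0003 -0.0002  0.0416] [-2.9  2.2 16.3] [ 0.42  0.51 -0.03] 0.04737986487687199 0.16632743074417286
[ 0.0003 -0.0002  0.0416] [-2.6  2.7 15.9] [0.45 0.49 0.04] 0.04726449918551463 0.079299841390182
27.7917
```

View pics/end.png

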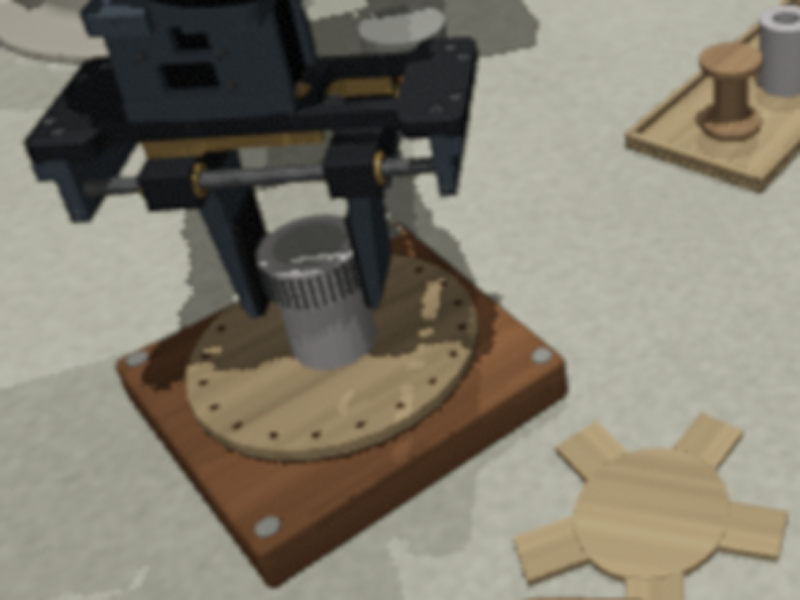

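The crop shows the collar gripped and upright, with its rim flat on the pressed-down basket bottom (rim near (330,355)). The bobbin and sleeve are still standing in the tray at upper right, so I'm handing in.

```bash
python3 -c "
from rig import arm
arm.sign_off();print(arm.current_t())"
```

```text
the job is handed in; nothing more can be done
the job is handed in; nothing more can be done
```

The collar is on the spindle, dropped over the cross pin and pushed fully home. I handed the job in at about 28 s with the gripper still holding it down; `sign_off` reports no verdict.

- **What I did:** I gripped the collar by its head, lifted it and lowered it onto the spindle. It stopped on the pin with its rim at 65.5 mm (66 mm expected). I then turned it about 130° under 9–11 N until the keyways dropped, and pushed it down.
- **Push-down:** the force rose from about 5 N to 10 N as the springs compressed. At a rim height of about 42 mm it met a hard stop, which matches fully home.
- **Last checks:**
  - The collar was steady, with the rim height from the tool reading 41.6 mm, about 42 mm below the spindle tip.
  - It was pressed down with about 19 N net, and the fingers were closed on the head at 47.3 mm.
  - The last picture shows it upright and flat on the basket bottom, with the sleeve and bobbin still standing.
- **Not fully settled:**
  - The picture taken just above the spindle suggested up to 2 mm of sideways offset, but nothing pushed sideways as the collar went on.
  - The 41.6 mm is 0.4 mm below the nominal 42 mm, probably a small slip in the grip or measuring error.
  - The glue bottle was outside the final crop; it was standing in the earlier full view, and the arm went nowhere near it afterwards.

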